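Shut and latch the gate of a binding test cage

TASK

The gate of the small test cage is held open by its drop latch. Lift the latch bar out of the hold-open catch, swing the gate shut, press it gently against its spring buffer until the bar can be lowered behind the tooth of the catch on the shutting post, and leave it latched there with the bar fully down. Never slam or force the gate or the bar, and leave the other things on the bench where they are.

Things in the scene. Friction and masses are not known exactly. Their poses are not given: they have to be found in the camera images.
- guard: The test cage: plywood board 480 x 350 x 12 mm on the table carrying a clear-walled cage with a snowboard binding in it. Origin on the table under the vertical hinge axis of the gate; z up. The shut gate runs from the hinge along this frame's -y; the cage lies on the +x side of the shut gate (walls 140 mm high, the binding up to 230 mm near the hinge) and the gate opens towards -x.
- gate_swing (a joint): Gate angle about the hinge axis, rad: 0 = in line with the guard's -y axis (nominally shut), growing as the gate opens towards -x (clockwise seen from above). At angle a a point of the gate at radius r from the hinge is at guard-frame (-r sin a, -r cos a). It starts at about 1.15, in the hold-open catch. A light, slightly stiff hinge (under 1 N at the knob); the gate stays where it is left.
- bar_lift (a joint): Lift angle of the latch bar, rad: 0 = fully down, resting level in its fork on the gate, growing as its free end is raised, up to 0.45. It falls back under its own weight.
- gate: The gate leaf: aluminium frame with a clear pane, 16 mm thick, from 50 to 150 mm above the table, 11 to 216 mm from the hinge axis, with a small steel tab out to 242 mm at 112 mm height that meets the buffer. Origin on the hinge axis at table height; its -y axis runs along the leaf, its x axis is square to it (towards the cage when shut).
- bar: The steel latch bar lying above the gate's top edge: 8 mm thick, 12 mm high, level when down with its underside at 168 mm above the table. Origin at its pivot, 30 mm from the hinge axis and 174 mm above the table; it runs along its own -y to a free tip 245 mm from the hinge axis, and can only turn up about its x axis. About 0.2 kg with its knob.
- knob (a point): Gripping point of the black knob standing on the bar, 155 mm along the bar from its pivot (185 mm from the hinge axis) and 203 mm above the table when the bar is down. The knob is an upright round stem, 22 mm diameter, from the bar's top (180 mm) to 212 mm, with a 30 mm diameter, 8 mm thick cap on it (top at 220 mm); point on its axis, 29 mm above the bar's centre line. Pinch it from above.
- post_top (a point): Centre of the top of the shutting post (30 x 30 mm aluminium, 132 mm high), 262 mm along the guard's -y from the hinge. The dark steel catch on it is screwed on through slots and sits anywhere up to 22 mm either way along the guard's x: this setting is not in the readings, find it by feel. With the catch mid-slot the latched bar is at gate angle 0.
- tooth_mid (a point): Nominal place (catch mid-slot) of the catch's upright tooth: top centre, 188 mm above the table, 20 mm above the underside of the lowered bar. The tooth is 10 mm thick and spans 222 to 242 mm from the hinge. The latched bar lies on the cage (+x) side of it, front face against it; nothing stands behind the bar there.
- buffer_mid (a point): Nominal place (catch mid-slot) of the face of the rubber-faced spring buffer, 20 mm diameter, which the catch carries. It meets the tab on the gate's free edge 3 mm before the latched position and pushes back 3 N per mm: 8 to 10 N when latched. Press 1 to 3 mm deeper (15 to 20 N at the knob) while lowering the bar behind the tooth. Over 22 N on the buffer (28 N at the knob) is too much.
- holdpost: The hold-open post, same section and height as the shutting post, 262 mm from the hinge axis at gate angle 1.15. Fixed. On it is a U-shaped steel catch: two upright teeth, tops 188 mm above the table (20 mm above the underside of the lowered bar), one on each side of the bar with about 3.5 mm play, 222 to 242 mm from the hinge axis. Origin on the table under the hinge axis, -y towards the post.
- post: The shutting post with the catch and buffer it carries (see points post_top, tooth_mid, buffer_mid). Fixed. Origin and axes are those of the guard.
- disc: Bystander: black ring, 90 mm across, 8 mm thick, lying on the board under the gate's swing.
- screwdriver: Bystander: screwdriver lying on the board near the hinge. Origin under its middle.
- wrench: Bystander: 140 mm steel wrench lying on the board's edge.
- spare_binding: Bystander: loose snowboard binding, 250 x 115 mm, 200 mm high, on the table to the right.
- organiser: Bystander: clear divided tray 140 x 220 x 40 mm, on the table to the left.
- tape: Bystander: roll of tape, 100 mm across, 48 mm high, to the left.
- mug: Bystander: white mug, 95 mm high, to the right.

How it is judged:
By the outcome, as a careful person would: the job done as asked, in the order asked, and still so for the second after the job is handed in, with the robot touching nothing.
It also fails if it takes over 61 s, if anything falls off the work surface, if the arm or the gripper's body presses on something with over 40 N, if the wrist force passes 120 N, or if a joint passes its speed limit or range.

ROBOT

A 6-joint arm with a two-finger parallel gripper is mounted at the origin on the work surface. World frame = base frame: x ahead of the robot, y to its left, z up, the work surface at z = 0. Lengths are in mm, angles in rad, forces in N, time in s.
With the tool pointing down it reaches from about 350 to 975 mm from the base axis. Payload 7.1 kg.
Tool frame: the origin (TCP) lies at the very end of the fingers, on their centre line; the grasp point (between the pads) lies 19 mm behind it (ctrl.pinch_z is the z of the grasp point in the tool frame, in mm); z points along the fingers, y is the direction in which the jaws open and shut (so a half turn about z gives the same grasp; the last joint's range is limited). The gripper opens to 88 mm and grips with 3 to 60 N. Pads are 20 mm wide; open, the fingers measure 115 mm over their backs; the gripper's body (75 mm by 178 mm) begins 61 mm behind the grasp point.
Start: joints at [1.207, 0.423, 1.63, -0, 1.089, -0.019], TCP at [211.223, 588.209, 222.675] pointing down, gripper open.
Joint ranges: [-3, 3], [-0.9, 2.11], [0.09, 2.58], [-1.31, 4.45], [0.11, 2.69], [-2.54, 2.54]. Speed limits (rad/s): [2.39, 2.39, 3.01, 3.14, 3.14, 3.14].

INTERFACE

Orientations are given as a rotation vector (axis times angle).
In Python, from workcell import get_obs, optics, ctrl gives the robot as it stands.
- The arm moves only by the shell command python3 -m jog 'ROWS'. ROWS is a JSON object of lists of equal length, an entry for each row: "delta_rot": the turn, a rotation vector about the tool's x, y, z in rad, a list of three; "translation": the shift along the tool's x, y, z in mm, a list of three; "hand": the opening, from -1 (shut) to 1 (fully open). In form: {"delta_rot": [[rx, ry, rz], ...], "translation": [[x, y, z], ...], "hand": [hand, ...]}. A call has 1 to 5 rows; each row is the pose to reach, as a shift and turn from the pose commanded when the call began, along the tool's axes at that moment; what a row does not reach only later rows make up. A row lasts 1/10 s, in which the tool goes at most 50 mm and 8.59 degrees, less where a joint would pass 70% of its speed; a pose out of reach is approached as far as the arm can. A call with a gripper value outside its range is refused whole. The fingers move at their own pace and stop on an object; the grip force is fixed at half the most. Time passes only in rows, so rows that repeat a pose let the fingers close. It gives the time, the measured TCP pose, the force and the opening at its end, in the units of the state.
- get_obs(): the state, without advancing time (a new reading comes with each control period).
- optics.get_image(name): name is "scene" or "top"; returns the picture (480x640x3 uint8, red, green, blue); there is no depth.
- optics.calibration(name): a dict with "intrinsics" (3x3 intrinsics, pixels), "k1" (the pictures are not rectified: a ray, as slopes to the right and down, at radius r is drawn at 1 + k1 r^2 times it, then the intrinsics apply), "cam_to_world" (4x4, takes a point from camera to world coordinates). Camera axes: x right, y up, looking along -z (the intrinsics and any distortion apply to the point x, -y, -z); pixel columns grow to the right and rows downward; lengths in mm; the calibration is good to about 2 mm. A picture is of the moment at which its call begins. calibration takes no time and is no camera call.
- ctrl.close_job(): hands the job in, once; it reports no verdict.
The state is a dict: "t": time; "qpos": joint angles; "qvel": joint speeds; "joint_torque": joint torques, N m; "ee_pos": TCP position; "orientation": TCP orientation; "ft_force": force on the tool from outside, world axes, zero at the start; "moment": the same for the moment, N m; "width": finger opening in mm.
Only numpy, scipy, OpenCV 4.12 (cv2) and the standard library are available. Lean on these libraries where they do the work, as an engineer would, in place of code of your own. Each camera call takes 0.05 s, during which the arm holds its last target. There are 200 camera calls.

## Working session

There is one attempt and no reset: what is moved stays moved. The work goes in short steps, Python scripts to look and compute and a shell command to move; the robot and the scene stay as the last step left them, time stands still between calls to the robot, and variables do not carry over. Pictures are saved under pics/ and viewed, about 8 in all and at most 12, crops included, and the job is handed in when it is done.

```bash
mkdir -p pics; ls; python3 - <<'E'
from workcell import get_obs, optics, ctrl
import cv2, numpy as np
for n in("scene","top"):
    im=optics.get_image(n); cv2.imwrite(f"pics/{n}0.png",im[:,:,::-1])
    c=optics.calibration(n); print(n,np.round(c["intrinsics"],1).tolist(),c["k1"],np.round(c["cam_to_world"],3).tolist())
o=get_obs(); print({k:np.round(v,3).tolist() for k,v in o.items()}, ctrl.pinch_z)
E
```

```text
pics
scene [[451.8, 0.0, 319.9], [0.0, 451.8, 234.8], [0.0, 0.0, 1.0]] 0.004250130039761155 [[0.885, -0.249, 0.394, 950.787], [0.466, 0.493, -0.734, -845.387], [-0.011, 0.833, 0.553, 748.296], [0.0, 0.0, 0.0, 1.0]]
top [[533.5, 0.0, 330.6], [0.0, 533.5, 244.9], [0.0, 0.0, 1.0]] -0.13550419454391868 [[-0.005, 0.981, -0.192, 295.46], [-1.0, -0.004, 0.003, -22.37], [0.002, 0.192, 0.981, 1393.721], [0.0, 0.0, 0.0, 1.0]]
{'t': 0.1, 'qpos': [1.207, 0.424, 1.631, -0.0, 1.089, -0.019], 'qvel': [-0.001, -0.0, -0.003, 0.0, 0.0, -0.001], 'joint_torque': [0.0, -54.561, -27.432, 0.065, 0.019, -0.0], 'ee_pos': [211.058, 587.749, 221.997], 'orientation': [-0.539, -3.095, 0.002], 'ft_force': [-0.244, 0.633, 0.404], 'moment': [0.056, -0.06, 0.051], 'width': 87.811} -18.700000000000003
```

View pics/scene0.png

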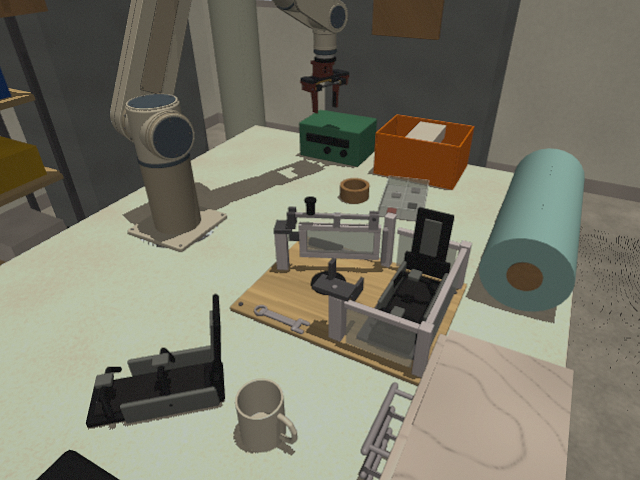

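View pics/top0.png

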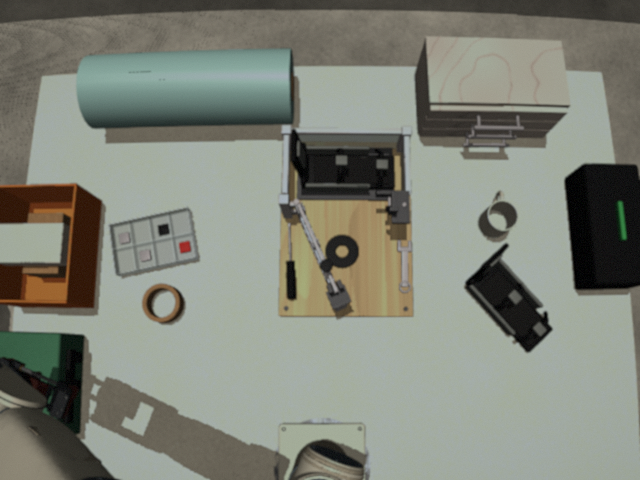

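The scene view shows the open gate with its knob near (310,200) and the hold-open post near (285,235). The top view has the hinge post near (290,205), the knob near (325,265), the hold-open catch near (340,298) and the shutting catch near (398,207). I'll zoom in on each.

```bash
python3 - <<'E'
import cv2
a=cv2.imread("pics/top0.png")[185:325,270:425]; cv2.imwrite("pics/topz.png",cv2.resize(a,None,fx=4.2,fy=4.2,interpolation=cv2.INTER_CUBIC))
a=cv2.imread("pics/scene0.png")[180:350,225:475]; cv2.imwrite("pics/scz.png",cv2.resize(a,None,fx=3.2,fy=3.2,interpolation=cv2.INTER_CUBIC))
E
```

```text
(no output)
```

View pics/topz.png

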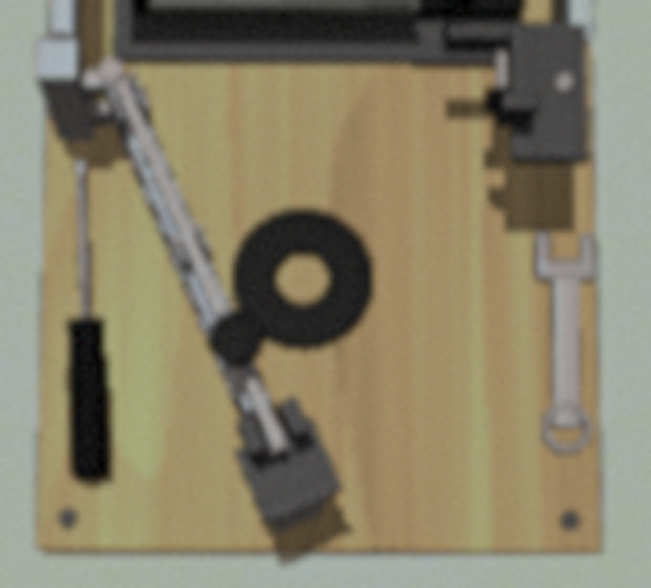

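View pics/scz.png

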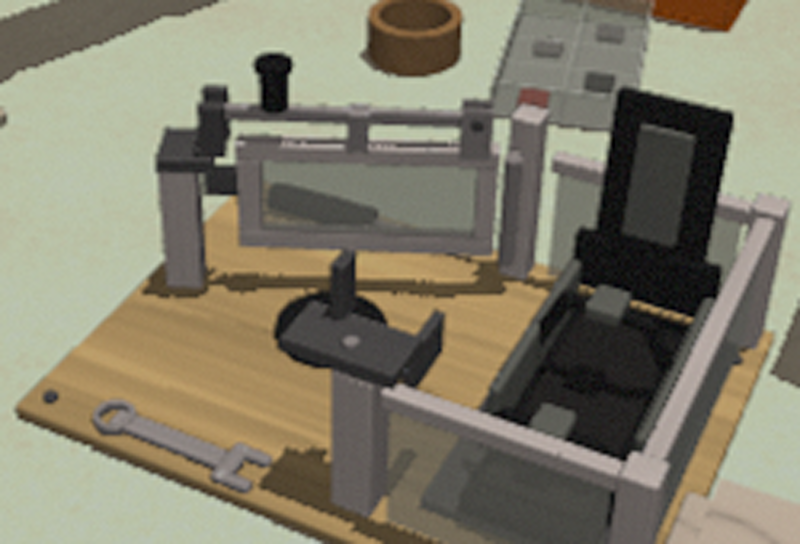

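Top crop: knob cap at zoom (238,340), bar tip at (283,447), front board corners at (38,550) and (602,552). Scene crop: knob cap at (273,62). The shutting catch's tooth is at (343,285) and its buffer plate is near (430,345). Next I cast rays.

```bash
cat > h.py <<'E'
import numpy as np, cv2
from workcell import get_obs, optics, ctrl
from scipy.spatial.transform import Rotation as R
def ray(n,u,v):
    c=optics.calibration(n); K=np.array(c["intrinsics"]);k=c["k1"]
    d=np.array([(u-K[0,2])/K[0,0],(v-K[1,2])/K[1,1]]); s=d.copy()
    for _ in range(20): s=d/(1+k*(s@s))
    T=np.array(c["cam_to_world"]); return T[:3,3],T[:3,:3]@[s[0],-s[1],-1]
def at(n,u,v,z):
    o,d=ray(n,u,v); return o+d*(z-o[2])/d[2]
def tz(x,y,z): return at("top",270+x/4.2-.4,185+y/4.2-.4,z)
def sz(x,y,z): return at("scene",225+x/3.2-.35,180+y/3.2-.35,z)
E
python3 - <<'E'
from h import *
np.set_printoptions(precision=1,suppress=True)
k=tz(238,338,219);print("knob top",k,"scene",sz(273,60,220))
print("tip",tz(283,449,180))
L=tz(38,550,12);r=tz(602,552,12);print("corners",L,r,np.linalg.norm(L-r))
yaw=np.arctan2(*( (L-r)[[1,0]]))-np.pi/2;print("yaw",yaw)
# binding/scene front-left corner
print("corner scene",sz(18,410,12))
Rz=R.from_euler('z',yaw).as_matrix()
g=Rz@[-np.sin(1.15),-np.cos(1.15),0]
h=k-185*g; print("hinge",h,"tip exp",h+245*g,"post",h+Rz@[0,-262,0],"holdpost",h+262*g)
print("catch corners top z~140", [tz(*p,140)[:2] for p in[(510,28),(585,28),(585,160),(510,160)]])
print("tooth top scene z188 (343,255)",sz(345,255,188))
for n,p in(("tooth",sz(345,255,188)),):print(n,Rz.T@(p-h))
print("holdcatch scene screw?",)
o=get_obs(); print(R.from_rotvec(o["orientation"]).as_matrix())
E
```

```text
knob top [479.2 -15.8 219. ] scene [478.7 -13.4 220. ]
tip [424.2 -39.8 180. ]
corners [380.2 108.7  12. ] [ 377.  -238.4   12. ] 347.1066103057601
yaw -0.009368000440397983
corner scene [ 381.9 -240.8   12. ]
hinge [648.8  58.2 219. ] tip exp [424.2 -39.8 219. ] post [ 646.3 -203.8  219. ] holdpost [408.7 -46.6 219. ]
catch corners top z~140 [array([ 673.7, -174.7]), array([ 673.6, -218.7]), array([ 594.4, -215.9]), array([ 594.5, -172.4])]
tooth top scene z188 (343,255) [ 617.5 -170.3  188. ]
tooth [ -29.2 -228.7  -31. ]
holdcatch scene screw?
[[-0.9  0.3 -0. ]
 [ 0.3  0.9 -0. ]
 [ 0.  -0.  -1. ]]
```

```bash
cat >> h.py <<'E'
np.set_printoptions(precision=1,suppress=True)
H=np.array([648.8,58.2]); YAW=-0.0094
def knob(a,lift=0.,r0=30):
    "world knob point (grip point) and tool heading for gate angle a"
    rr=r0+155*np.cos(lift)-29*np.sin(lift); z=174+155*np.sin(lift)+29*np.cos(lift)
    b=a-YAW; return np.array([H[0]-rr*np.sin(b),H[1]-rr*np.cos(b),z]), -b
def plan(wps):
    "wps: (TCP xyz, heading of tool y); tool-frame steps, each from the pose before"
    o=get_obs(); p=np.array(o["ee_pos"]); Q=R.from_rotvec(o["orientation"])
    for x,hd in wps:
        T=R.from_matrix(np.array([[-np.sin(hd),np.cos(hd),0],[np.cos(hd),np.sin(hd),0],[0,0,-1]]).T).as_matrix()
        # tool axes: y=(cos,sin,0), z=-Z, x=y x z
        y=np.array([np.cos(hd),np.sin(hd),0]);z=np.array([0,0,-1.]);T=np.c_[np.cross(y,z),y,z]
        q=R.from_matrix(T); print("trans",Q.inv().apply(np.array(x)-p),"rot",np.round((Q.inv()*q).as_rotvec(),3)); p,Q=np.array(x),q
def st():
    o=get_obs(); Q=R.from_rotvec(o["orientation"]).as_matrix(); print("t %.2f"%o["t"],"tcp",o["ee_pos"],"hd %.3f"%np.arctan2(Q[1,1],Q[0,1]),"F",o["ft_force"],"M",o["moment"],"w %.1f"%o["width"])
E
python3 - <<'E'
from h import *
o=get_obs(); p0=np.array(o["ee_pos"]); k=np.array([479,-14.5,270.]); 
Q=R.from_rotvec(o["orientation"]).as_matrix(); h0=np.arctan2(Q[1,1],Q[0,1]); h1=knob(1.15)[1]; print(h0,h1,knob(1.15))
plan([(p0+(k-p0)*f,h0+(h1-h0)*f) for f in(.25,.5,.75,1)])
E
python3 -m jog --help | head -5
```

```text
1.226040793332896 -1.1594 (array([479.2, -15.8, 203. ]), -1.1594)
trans [-113.9 -119.1  -11.8] rot [-0.   0.   0.6]
trans [-161.1  -34.5  -12. ] rot [0.  0.  0.6]
trans [-152.7   61.9  -12. ] rot [0.  0.  0.6]
trans [-91.6 137.  -12. ] rot [0.  0.  0.6]invalid input: not JSON, or not a number
```

```bash

python3 -m jog '{"delta_rot":[[0,0,0.15],[0,0,0.3],[0,0,0.45],[0,0,0.596],[0,0,0.596]],"translation":[[-24,-25,-12],[-48,-50,-12],[-72,-75,-12],[-96,-100,-12],[-114,-119,-12]],"hand":[1,1,1,1,1]}'
python3 -m jog '{"delta_rot":[[0,0,0.13],[0,0,0.26],[0,0,0.38],[0,0,0.5],[0,0,0.596]],"translation":[[-35,-8,-12],[-70,-16,-12],[-102,-22,-12],[-134,-29,-12],[-161,-34,-12]],"hand":[1,1,1,1,1]}'
python3 -m jog '{"delta_rot":[[0,0,0.13],[0,0,0.26],[0,0,0.38],[0,0,0.5],[0,0,0.596]],"translation":[[-33,14,-12],[-66,27,-12],[-97,40,-12],[-128,52,-12],[-152,62,-12]],"hand":[1,1,1,1,1]}'
python3 - <<'E'
from h import *
st(); plan([((479,-14.5,260),knob(1.15)[1])])
E
```

```text
t: 0.6
ee_pos: [278.5, 435.7, 234.3]
orientation: [1.43, 2.797, -0.002]
ft_force: [-0.4, -0.9, 0.5]
width: 87.7
t: 1.1
ee_pos: [345.8, 285.9, 246.5]
orientation: [2.189, 2.253, -0.001]
ft_force: [0.6, 1.0, -1.2]
width: 87.4
t: 1.6
ee_pos: [413.0, 136.1, 258.6]
orientation: [2.754, 1.511, -0.0]
ft_force: [-0.2, 0.8, 0.6]
width: 87.5
t 1.60 tcp [413.  136.1 258.6] hd -0.567 F [-0.2  0.8  0.6] M [-0.   0.1  0. ] w 87.5
trans [-91.5 136.6  -1.4] rot [-0.   0.   0.6]
```

```bash

python3 -m jog '{"delta_rot":[[0,0,0.13],[0,0,0.26],[0,0,0.4],[0,0,0.5],[0,0,0.592]],"translation":[[-20,30,-2],[-40,60,-2],[-60,90,-2],[-80,118,-2],[-91.5,136.5,-2]],"hand":[1,1,1,1,1]}'
python3 - <<'E'
from h import *
st(); plan([((479,-14.5,184),knob(1.15)[1])])
a=optics.get_image("scene")[150:330,215:435,::-1]; cv2.imwrite("pics/s1.png",cv2.resize(a,None,fx=3.2,fy=3.2,interpolation=cv2.INTER_CUBIC))
E
```

```text
t: 2.1
ee_pos: [479.9, -14.4, 260.5]
orientation: [3.075, 0.642, -0.0]
ft_force: [0.5, 0.1, -0.2]
width: 88.0
t 2.10 tcp [479.9 -14.4 260.5] hd -1.159 F [ 0.5  0.1 -0.2] M [-0.1  0.1 -0. ] w 88.0
trans [-0.9 -0.3 76.5] rot [ 0.  0. -0.]
```

View pics/s1.png

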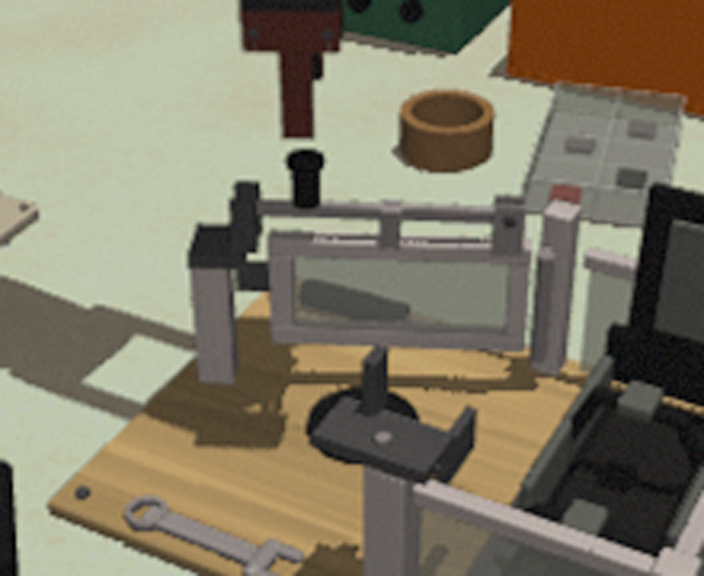

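The near finger, at (298,135), stands directly over the knob cap at (305,160), so I go down and close.

```bash

python3 -m jog '{"delta_rot":[[0,0,0],[0,0,0],[0,0,0],[0,0,0],[0,0,0]],"translation":[[-1,0,25],[-1,0,45],[-1,0,60],[-1,0,74],[-1,0,74]],"hand":[1,1,1,0.5,0.2]}'
python3 -m jog '{"delta_rot":[[0,0,0],[0,0,0],[0,0,0],[0,0,0],[0,0,0]],"translation":[[0,0,0],[0,0,0],[0,0,0],[0,0,0],[0,0,0]],"hand":[-0.1,-0.2,-0.3,-0.4,-0.6]}'
python3 -m jog '{"delta_rot":[[0,0,0],[0,0,0],[0,0,0],[0,0,0],[0,0,0]],"translation":[[0,0,0],[0,0,0],[0,0,0],[0,0,0],[0,0,0]],"hand":[-1,-1,-1,-1,-1]}'
python3 -c "
from h import *
st()"
```

```text
t: 2.65
ee_pos: [476.9, -12.4, 184.9]
orientation: [-3.072, -0.651, 0.006]
ft_force: [-1.0, -0.5, 0.7]
width: 75.0
t: 3.15
ee_pos: [478.8, -12.8, 187.1]
orientation: [3.073, 0.65, 0.001]
ft_force: [-0.7, 0.3, -0.5]
width: 35.4
t: 3.65
ee_pos: [479.0, -13.2, 186.9]
orientation: [3.073, 0.65, 0.001]
ft_force: [0.4, -4.3, 3.3]
width: 29.0
t 3.65 tcp [479.  -13.2 186.9] hd -1.154 F [ 0.4 -4.3  3.3] M [-0.9  0.1  0. ] w 29.0
```

```bash

python3 -m jog '{"delta_rot":[[0,0,0],[0,0,0]],"translation":[[0,0,0],[0,0,0]],"hand":[-1,-1]}'
python3 -c "
from h import *
st()
a=optics.get_image('scene')[150:270,235:395,::-1]; cv2.imwrite('pics/s2.png',cv2.resize(a,None,fx=4,fy=4,interpolation=cv2.INTER_CUBIC))"
```

```text
t: 3.85
ee_pos: [479.0, -13.2, 186.9]
orientation: [3.073, 0.65, 0.001]
ft_force: [0.8, -5.3, 3.0]
width: 28.9
t 3.85 tcp [479.  -13.2 186.9] hd -1.154 F [ 0.8 -5.3  3. ] M [-0.9  0.1  0. ] w 28.9
```

View pics/s2.png

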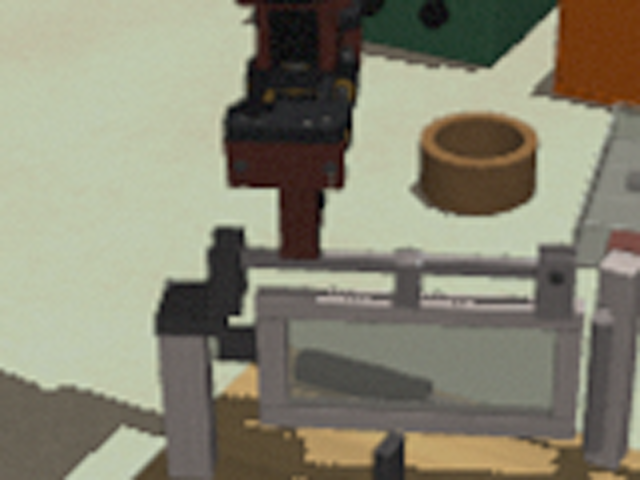

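The cap is gripped (28.9 mm). There is a light side load from the play in the hold-open catch. Next I ease sideways and lift the bar along its arc.

```bash

python3 -m jog '{"delta_rot":[[0,0,0],[0,0,0],[0,0,0],[0,0,0],[0,0,0]],"translation":[[0,1.5,0],[0.8,1.5,-3],[1.7,1.5,-6],[2.8,1.5,-9.2],[2.8,1.5,-9.2]],"hand":[-1,-1,-1,-1,-1]}'
python3 -c "
from h import *
st()"
```

```text
t: 4.4
ee_pos: [481.7, -12.8, 196.0]
orientation: [-3.073, -0.65, 0.001]
ft_force: [-0.1, 1.6, -3.2]
width: 29.3
t 4.40 tcp [481.7 -12.8 196. ] hd -1.154 F [-0.1  1.6 -3.2] M [0.1 0.1 0.1] w 29.3
```

```bash

python3 -m jog '{"delta_rot":[[0,0,0],[0,0,0],[0,0,0],[0,0,0],[0,0,0]],"translation":[[1.6,-0.3,-4.5],[3.3,-0.3,-9],[5.2,-0.3,-13.5],[7.2,-0.3,-18],[7.2,-0.3,-18]],"hand":[-1,-1,-1,-1,-1]}'
python3 - <<'E'
from h import *
st()
o=get_obs();p=np.array(o["ee_pos"]);d=p[:2]-H; print("r %.1f  gate angle %.4f"%(np.hypot(*d),np.arctan2(-d[0],-d[1])+YAW), "exp r",30+155*np.cos(.18)-42*np.sin(.18))
a=optics.get_image('scene')[150:270,235:395,::-1]; cv2.imwrite('pics/s3.png',cv2.resize(a,None,fx=4,fy=4,interpolation=cv2.INTER_CUBIC))
E
```

```text
t: 4.9
ee_pos: [488.6, -9.9, 214.5]
orientation: [3.073, 0.65, 0.001]
ft_force: [-0.2, 0.4, -2.9]
width: 29.5
t 4.90 tcp [488.6  -9.9 214.5] hd -1.154 F [-0.2  0.4 -2.9] M [-0.1  0.2  0. ] w 29.5
r 174.1  gate angle 1.1597 exp r 174.9765302982742
```

View pics/s3.png

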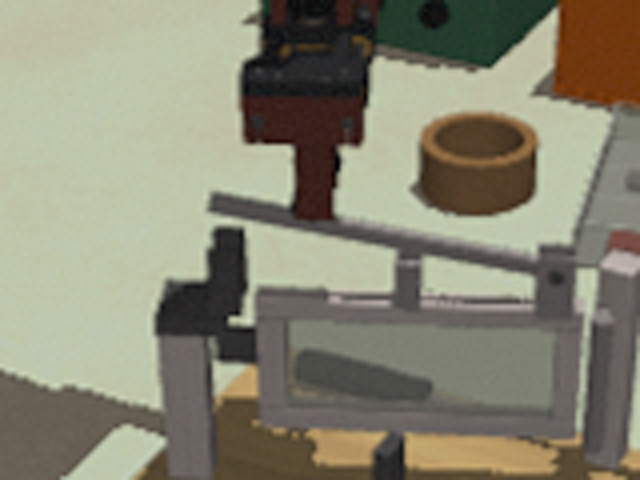

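The bar is clear: its tip is at (212,200), well above the teeth whose tops are at (230,232). Now I swing the gate in short arcs and watch the radial force.

```bash

python3 -m jog '{"delta_rot":[[0,0,-0.03],[0,0,-0.07],[0,0,-0.12],[0,0,-0.17],[0,0,-0.22]],"translation":[[0.1,5.2,0],[0.4,12.2,0],[1.3,20.9,0],[2.5,29.5,0],[4.2,38.1,0]],"hand":[-1,-1,-1,-1,-1]}'
python3 -m jog '{"delta_rot":[[0,0,-0.05],[0,0,-0.1],[0,0,-0.15],[0,0,-0.2],[0,0,-0.24]],"translation":[[0.2,8.7,0],[0.9,17.4,0],[2,26.1,0],[3.5,34.7,0],[5,41.5,0]],"hand":[-1,-1,-1,-1,-1]}'
cat >> h.py <<'E'
def loc():
    st(); o=get_obs();Q=R.from_rotvec(o["orientation"]).as_matrix();p=np.array(o["ee_pos"]);d=p[:2]-H
    print("r %.1f gate angle %.4f tool angle %.4f"%(np.hypot(*d),np.arctan2(-d[0],-d[1])+YAW,-np.arctan2(Q[1,1],Q[0,1])+YAW),"F tool",Q.T@o["ft_force"])
E
python3 -c "
from h import *
loc()"
```

```text
t: 5.45
ee_pos: [506.7, -43.6, 213.5]
orientation: [-2.982, -0.986, 0.003]
ft_force: [-1.8, -1.4, -1.4]
width: 28.7
t: 5.95
ee_pos: [535.0, -74.8, 213.6]
orientation: [2.843, 1.336, -0.006]
ft_force: [-5.1, -5.4, 0.2]
width: 29.2
t 5.95 tcp [535.  -74.8 213.6] hd -0.692 F [-5.1 -5.4  0.2] M [-1.   1.  -0.1] w 29.2
r 175.1 gate angle 0.6982 tool angle 0.6826 F tool [-7.4 -0.5 -0.2]
```

```bash

python3 -m jog '{"delta_rot":[[0,0,-0.03],[0,0,-0.07],[0,0,-0.11],[0,0,-0.15],[0,0,-0.18]],"translation":[[-0.9,5.2,0],[-1.4,12.2,0],[-1.4,19.2,0],[-0.5,26.1,0],[0.3,31.3,0]],"hand":[-1,-1,-1,-1,-1]}'
python3 -c "
from h import *
loc()"
```

```text
t: 6.45
ee_pos: [560.5, -93.4, 213.5]
orientation: [-2.712, -1.585, 0.001]
ft_force: [-0.4, -0.0, -2.8]
width: 28.9
t 6.45 tcp [560.5 -93.4 213.5] hd -0.513 F [-0.4 -0.  -2.8] M [-0.   0.1 -0. ] w 28.9
r 175.5 gate angle 0.5179 tool angle 0.5033 F tool [-0.2 -0.3  2.8]
```

```bash

python3 -m jog '{"delta_rot":[[0,0,-0.04],[0,0,-0.08],[0,0,-0.12],[0,0,-0.15],[0,0,-0.18]],"translation":[[-0.3,7,0],[-0.2,14,0],[0.5,20.9,0],[1.2,26.1,0],[2,31.3,0]],"hand":[-1,-1,-1,-1,-1]}'
python3 -c "
from h import *
loc()"
python3 -m jog '{"delta_rot":[[0,0,-0.03],[0,0,-0.06],[0,0,-0.09],[0,0,-0.12],[0,0,-0.12]],"translation":[[0,5.2,0],[0,10.4,0],[0.3,15.7,0],[0.8,20.9,0],[0.8,20.9,0]],"hand":[-1,-1,-1,-1,-1]}'
python3 - <<'E'
from h import *
loc()
a=optics.get_image('scene')[170:330,275:475,::-1]; cv2.imwrite('pics/s4.png',cv2.resize(a,None,fx=4,fy=3.7,interpolation=cv2.INTER_CUBIC))
E
```

```text
t: 6.95
ee_pos: [588.7, -107.0, 213.5]
orientation: [-2.559, -1.822, 0.001]
ft_force: [0.8, -0.5, -2.5]
width: 28.7
t 6.95 tcp [ 588.7 -107.   213.5] hd -0.333 F [ 0.8 -0.5 -2.5] M [-0.1  0.  -0.1] w 28.7
r 175.8 gate angle 0.3396 tool angle 0.3236 F tool [-0.2  0.9  2.5]
t: 7.45
ee_pos: [609.0, -113.2, 213.5]
orientation: [2.446, 1.971, -0.0]
ft_force: [0.2, -0.2, -2.0]
width: 29.4
t 7.45 tcp [ 609.  -113.2  213.5] hd -0.214 F [ 0.2 -0.2 -2. ] M [-0.2  0.  -0.1] w 29.4
r 175.9 gate angle 0.2185 tool angle 0.2045 F tool [-0.2  0.3  2. ]
```

View pics/s4.png

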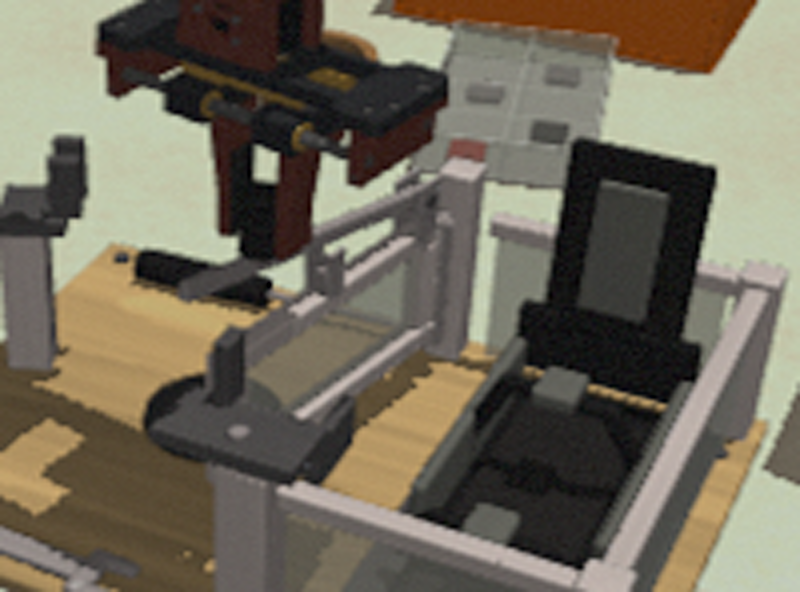

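Bar and gate are near the shutting catch, with the bar tip at (190,290) still on the front side of the tooth at (228,335). From here I creep in, reading the force as I go.

```bash

python3 -m jog '{"delta_rot":[[0,0,-0.02],[0,0,-0.04],[0,0,-0.06],[0,0,-0.06]],"translation":[[0,3.5,0],[0.1,7,0],[0.3,10.5,0],[0.3,10.5,0]],"hand":[-1,-1,-1,-1]}'
python3 - <<'E'
from h import *
loc()
from scipy.optimize import least_squares
P=np.array([[488.6,-9.9],[560.5,-93.4],[588.7,-107],[609,-113.2],get_obs()["ee_pos"][:2]])
s=least_squares(lambda c:np.r_[np.hypot(*(P-c[:2]).T)-c[2],(c[2]-175.3)/1],[648,58,175]);print("fit",s.x,s.fun)
E
```

```text
t: 7.9
ee_pos: [619.6, -115.1, 214.0]
orientation: [2.384, 2.045, 0.0]
ft_force: [0.2, -1.7, -2.2]
width: 29.2
t 7.90 tcp [ 619.6 -115.1  214. ] hd -0.153 F [ 0.2 -1.7 -2.2] M [-0.5 -0.  -0. ] w 29.2
r 175.8 gate angle 0.1577 tool angle 0.1436 F tool [-1.7  0.5  2.2]
fit [650.5  57.2 175.3] [-0.1  0.1  0.1  0.1 -0.2 -0. ]
```

```bash
sed -i 's/^H=.*/H=np.array([650.5,57.2]); YAW=-0.0094/' h.py
python3 -m jog '{"delta_rot":[[0,0,-0.01],[0,0,-0.02],[0,0,-0.03],[0,0,-0.03]],"translation":[[-0.3,1.7,0],[-0.4,3.5,0],[-0.4,5.2,0],[-0.4,5.2,0]],"hand":[-1,-1,-1,-1]}'
python3 -c "
from h import *
loc()"
python3 -m jog '{"delta_rot":[[0,0,-0.005],[0,0,-0.01],[0,0,-0.01]],"translation":[[0,0.9,0],[0,1.7,0],[0,1.7,0]],"hand":[-1,-1,-1]}'
python3 -c "
from h import *
loc()"
```

```text
t: 8.3
ee_pos: [624.4, -116.0, 213.9]
orientation: [2.354, 2.08, 0.0]
ft_force: [0.5, -0.7, -2.1]
width: 29.2
t 8.30 tcp [ 624.4 -116.   213.9] hd -0.124 F [ 0.5 -0.7 -2.1] M [-0.2  0.  -0.1] w 29.2
r 175.2 gate angle 0.1402 tool angle 0.1141 F tool [-0.7  0.6  2.1]
t: 8.6
ee_pos: [625.9, -116.2, 213.9]
orientation: [2.344, 2.092, 0.0]
ft_force: [0.1, -0.7, -2.0]
width: 28.7
t 8.60 tcp [ 625.9 -116.2  213.9] hd -0.114 F [ 0.1 -0.7 -2. ] M [-0.3 -0.1 -0. ] w 28.7
r 175.2 gate angle 0.1313 tool angle 0.1044 F tool [-0.7  0.1  2. ]
```

```bash

python3 -m jog '{"delta_rot":[[0,0,-0.01],[0,0,-0.01]],"translation":[[0,1.7,0],[0,1.7,0]],"hand":[-1,-1]}' | grep -E "force|ee_pos"
python3 -m jog '{"delta_rot":[[0,0,-0.01],[0,0,-0.01]],"translation":[[0,1.7,0],[0,1.7,0]],"hand":[-1,-1]}'| grep -E "force|ee_pos"
python3 -c "
from h import *
loc()"
```

```text
ee_pos: [627.7, -116.5, 213.9]
ft_force: [1.1, -0.4, -2.2]
ee_pos: [629.5, -116.7, 213.9]
ft_force: [1.6, -0.5, -2.3]
t 9.00 tcp [ 629.5 -116.7  213.9] hd -0.094 F [ 1.6 -0.5 -2.3] M [-0.3  0.  -0.1] w 28.9
r 175.2 gate angle 0.1110 tool angle 0.0841 F tool [-0.3  1.7  2.3]
```

```bash

python3 -m jog '{"delta_rot":[[0,0,-0.01],[0,0,-0.01]],"translation":[[0,1.7,0],[0,1.7,0]],"hand":[-1,-1]}' | grep -E "force|ee_pos"
python3 -m jog '{"delta_rot":[[0,0,-0.005],[0,0,-0.005]],"translation":[[0,1,0],[0,1,0]],"hand":[-1,-1]}'| grep -E "force|ee_pos"
python3 -c "
from h import *
loc()"
```

```text
ee_pos: [630.7, -116.9, 213.8]
ft_force: [-1.1, -1.2, -1.8]
ee_pos: [631.3, -117.0, 213.6]
ft_force: [-2.8, -1.1, -1.9]
t 9.40 tcp [ 631.3 -117.   213.6] hd -0.079 F [-2.8 -1.1 -1.9] M [-0.4  0.5 -0.2] w 29.0
r 175.2 gate angle 0.1005 tool angle 0.0695 F tool [-1.4 -2.7  1.9]
```

```bash

python3 -m jog '{"delta_rot":[[0,0,-0.005],[0,0,-0.005]],"translation":[[0,1.2,0],[0,1.2,0]],"hand":[-1,-1]}' | grep -E "force|ee_pos"
python3 -m jog '{"delta_rot":[[0,0,-0.005],[0,0,-0.005]],"translation":[[0,1.2,0],[0,1.2,0]],"hand":[-1,-1]}'| grep -E "force|ee_pos"
python3 -c "
from h import *
loc()"
```

```text
ee_pos: [632.0, -117.1, 213.5]
ft_force: [-5.5, -3.5, -1.2]
ee_pos: [632.5, -117.3, 213.2]
ft_force: [-7.6, -3.0, -0.4]
t 9.80 tcp [ 632.5 -117.3  213.2] hd -0.069 F [-7.6 -3.  -0.4] M [-0.6  1.2 -0.2] w 29.1
r 175.4 gate angle 0.0936 tool angle 0.0596 F tool [-3.5 -7.4  0.4]
```

```bash

python3 -m jog '{"delta_rot":[[0,0,0],[0,0,0]],"translation":[[-0.4,1.2,0],[-0.8,1.5,-0.5]],"hand":[-1,-1]}' | grep -E "force|ee_pos"
python3 -m jog '{"delta_rot":[[0,0,0],[0,0,0]],"translation":[[0,1.2,0],[0,1.2,0]],"hand":[-1,-1]}'| grep -E "force|ee_pos"
python3 -c "
from h import *
loc()
a=optics.get_image('scene')[170:330,275:475,::-1]; cv2.imwrite('pics/s5.png',cv2.resize(a,None,fx=4,fy=3.7,interpolation=cv2.INTER_CUBIC))"
```

```text
ee_pos: [632.9, -117.5, 213.1]
ft_force: [-9.5, 1.6, -3.1]
ee_pos: [633.4, -117.6, 212.8]
ft_force: [-12.3, 0.1, -2.3]
t 10.20 tcp [ 633.4 -117.6  212.8] hd -0.069 F [-12.3   0.1  -2.3] M [-0.3  1.7 -0.2] w 29.0
r 175.6 gate angle 0.0884 tool angle 0.0594 F tool [ -0.8 -12.3   2.4]
```

View pics/s5.png

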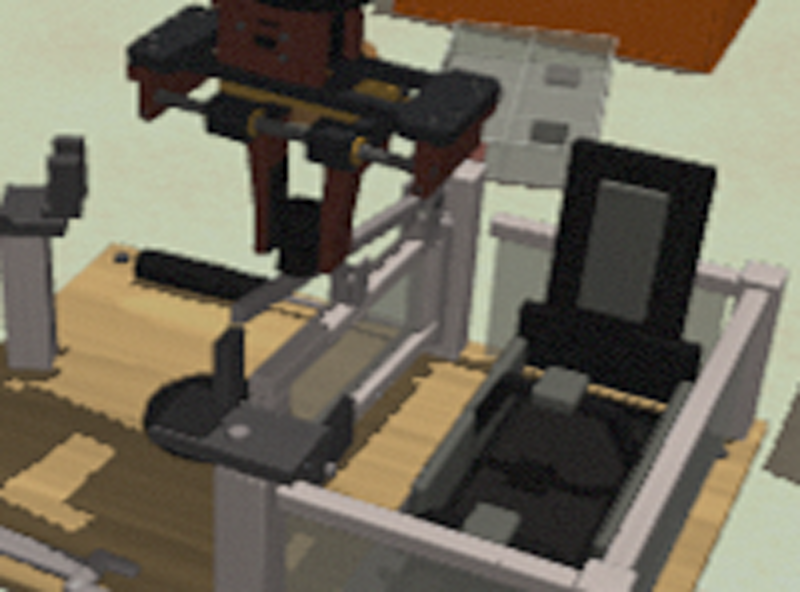

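The bar tip at (243,308) is now over the tooth at (228,335), and the gate is on its buffer at 12 N. I press to about 18 N.

```bash

python3 -m jog '{"delta_rot":[[0,0,0],[0,0,0]],"translation":[[0,1.2,0],[0,1.2,0]],"hand":[-1,-1]}' | grep -E "force|ee_pos"
python3 -m jog '{"delta_rot":[[0,0,0],[0,0,0]],"translation":[[0,1.2,0],[0,1.2,0]],"hand":[-1,-1]}'| grep -E "force|ee_pos"
python3 -c "
from h import *
loc()"
```

```text
ee_pos: [633.8, -117.7, 212.5]
ft_force: [-14.3, -0.7, -1.0]
ee_pos: [634.2, -117.8, 212.2]
ft_force: [-17.4, -1.5, -1.4]
t 10.65 tcp [ 634.2 -117.8  212.2] hd -0.068 F [-17.4  -1.5  -1.4] M [-0.3  2.4  0. ] w 29.3
r 175.8 gate angle 0.0835 tool angle 0.0590 F tool [ -2.7 -17.2   1.6]
```

```bash

python3 -m jog '{"delta_rot":[[0,0,0],[0,0,0],[0,0,0]],"translation":[[-0.9,0,2.2],[-1.8,0,4.5],[-1.8,0,4.5]],"hand":[-1,-1,-1]}' | grep -E "force|ee_pos"
python3 -c "
from h import *
loc()"
python3 -m jog '{"delta_rot":[[0,0,0],[0,0,0],[0,0,0]],"translation":[[-0.9,0,2.2],[-1.8,0,4.5],[-1.8,0,4.5]],"hand":[-1,-1,-1]}' | grep -E "force|ee_pos"
python3 -c "
from h import *
loc()"
```

```text
ee_pos: [633.9, -119.9, 207.6]
ft_force: [-17.1, -2.2, -0.1]
t 10.95 tcp [ 633.9 -119.9  207.6] hd -0.069 F [-17.1  -2.2  -0.1] M [-0.4  2.4  0. ] w 29.0
r 177.9 gate angle 0.0840 tool angle 0.0591 F tool [ -3.4 -16.9   0.3]
ee_pos: [633.8, -121.7, 203.1]
ft_force: [-17.6, -2.2, -0.7]
t 11.25 tcp [ 633.8 -121.7  203.1] hd -0.069 F [-17.6  -2.2  -0.7] M [-0.3  2.4  0.1] w 29.4
r 179.7 gate angle 0.0838 tool angle 0.0592 F tool [ -3.4 -17.4   0.9]
```

```bash

python3 -m jog '{"delta_rot":[[0,0,0],[0,0,0]],"translation":[[-0.7,0,1.5],[-0.7,0,1.5]],"hand":[-1,-1]}' | grep -E "force|ee_pos"
python3 -m jog '{"delta_rot":[[0,0,0],[0,0,0]],"translation":[[-0.6,0,1.5],[-0.6,0,1.5]],"hand":[-1,-1]}' | grep -E "force|ee_pos"
python3 -m jog '{"delta_rot":[[0,0,0],[0,0,0]],"translation":[[-0.5,0,1.5],[-0.5,0,1.5]],"hand":[-1,-1]}' | grep -E "force|ee_pos"
python3 -c "
from h import *
loc()"
```

```text
ee_pos: [633.8, -122.2, 201.7]
ft_force: [-17.3, -2.2, -0.5]
ee_pos: [633.7, -122.8, 200.2]
ft_force: [-17.0, -1.1, -0.7]
ee_pos: [633.7, -123.3, 198.7]
ft_force: [-18.1, -1.3, -0.7]
t 11.85 tcp [ 633.7 -123.3  198.7] hd -0.069 F [-18.1  -1.3  -0.7] M [-0.3  2.4  0. ] w 28.9
r 181.3 gate angle 0.0834 tool angle 0.0592 F tool [ -2.5 -17.9   0.9]
```

No upward force with the underside below the tooth top, so the bar is going down behind the tooth. I keep lowering.

```bash

python3 -m jog '{"delta_rot":[[0,0,0],[0,0,0],[0,0,0]],"translation":[[-0.7,0,2],[-1.4,0,4],[-1.4,0,4]],"hand":[-1,-1,-1]}' | grep -E "force|ee_pos"
python3 -m jog '{"delta_rot":[[0,0,0],[0,0,0],[0,0,0]],"translation":[[-0.6,0,2],[-1.2,0,4],[-1.2,0,4]],"hand":[-1,-1,-1]}' | grep -E "force|ee_pos"
python3 -m jog '{"delta_rot":[[0,0,0],[0,0,0],[0,0,0]],"translation":[[-0.3,0,1],[-0.6,0,2],[-0.6,0,2]],"hand":[-1,-1,-1]}' | grep -E "force|ee_pos"
python3 -c "
from h import *
loc()"
```

```text
ee_pos: [633.5, -124.7, 194.6]
ft_force: [-17.5, -1.3, 0.8]
ee_pos: [633.4, -125.9, 190.6]
ft_force: [-17.1, -0.6, 0.1]
ee_pos: [633.4, -126.4, 188.7]
ft_force: [-17.5, -1.0, 0.4]
t 12.75 tcp [ 633.4 -126.4  188.7] hd -0.069 F [-17.5  -1.    0.4] M [-0.2  2.6  0.1] w 29.0
r 184.4 gate angle 0.0836 tool angle 0.0591 F tool [ -2.2 -17.4  -0.2]
```

```bash

python3 -m jog '{"delta_rot":[[0,0,0],[0,0,0]],"translation":[[-0.3,0,1],[-0.3,0,1]],"hand":[-1,-1]}' | grep -E "force|ee_pos"
python3 -m jog '{"delta_rot":[[0,0,0],[0,0,0]],"translation":[[-0.2,0,0.8],[-0.2,0,0.8]],"hand":[-1,-1]}' | grep -E "force|ee_pos"
python3 -m jog '{"delta_rot":[[0,0,0],[0,0,0]],"translation":[[0,0,0.6],[0,0,0.6]],"hand":[-1,-1]}' | grep -E "force|ee_pos"
python3 -c "
from h import *
loc()"
```

```text
ee_pos: [633.3, -126.7, 187.7]
ft_force: [-17.3, -1.7, 0.0]
ee_pos: [633.4, -126.8, 187.1]
ft_force: [-17.4, -2.5, 0.0]
ee_pos: [633.6, -126.9, 187.0]
ft_force: [-18.1, -1.4, 2.9]
t 13.35 tcp [ 633.6 -126.9  187. ] hd -0.068 F [-18.1  -1.4   2.9] M [-0.1  2.7  0. ] w 29.4
r 184.8 gate angle 0.0823 tool angle 0.0591 F tool [ -2.6 -18.   -2.7]
```

The bar is seated at z 187.0, the same as when it was down at the start. I ease off the press and let the tooth take the load.

```bash

python3 -m jog '{"delta_rot":[[0,0,0],[0,0,0],[0,0,0]],"translation":[[0,-1,0],[0,-2,0],[0,-2,0]],"hand":[-1,-1,-1]}' | grep -E "force|ee_pos"
python3 -m jog '{"delta_rot":[[0,0,0],[0,0,0],[0,0,0]],"translation":[[0,-1,0],[0,-2,0],[0,-2,0]],"hand":[-1,-1,-1]}' | grep -E "force|ee_pos"
python3 -c "
from h import *
loc()"
```

```text
ee_pos: [632.8, -126.8, 187.1]
ft_force: [-12.6, -1.5, -0.2]
ee_pos: [632.8, -126.8, 187.2]
ft_force: [-6.4, -1.6, -4.2]
t 13.95 tcp [ 632.8 -126.8  187.2] hd -0.069 F [-6.4 -1.6 -4.2] M [-0.2  1.1 -0.1] w 29.1
r 184.8 gate angle 0.0868 tool angle 0.0593 F tool [-2.  -6.3  4.3]
```

The position has stopped at x 632.8 while the force falls, so the tooth is holding. I back off the rest, then open.

```bash

python3 -m jog '{"delta_rot":[[0,0,0],[0,0,0],[0,0,0]],"translation":[[-0.3,-1,0.5],[-0.5,-2,0.8],[-0.5,-2,0.8]],"hand":[-1,-1,-1]}' | grep -E "force|ee_pos"
python3 -c "
from h import *
loc()"
python3 -m jog '{"delta_rot":[[0,0,0],[0,0,0],[0,0,0],[0,0,0],[0,0,0]],"translation":[[0,0,0],[0,0,0],[0,0,0],[0,0,0],[0,0,0]],"hand":[-0.3,-0.25,-0.15,-0.05,0.1]}'
python3 -c "
from h import *
loc()"
```

```text
ee_pos: [632.7, -126.9, 187.2]
ft_force: [0.4, 1.7, -7.4]
t 14.25 tcp [ 632.7 -126.9  187.2] hd -0.069 F [ 0.4  1.7 -7.4] M [0.3 0.3 0. ] w 28.9
r 185.0 gate angle 0.0869 tool angle 0.0594 F tool [1.7 0.3 7.4]
t: 14.75
ee_pos: [633.1, -127.5, 188.2]
orientation: [2.296, 2.143, 0.001]
ft_force: [-1.1, 0.1, 0.8]
width: 46.4
t 14.75 tcp [ 633.1 -127.5  188.2] hd -0.069 F [-1.1  0.1  0.8] M [-0.1  0.1 -0. ] w 46.4
r 185.5 gate angle 0.0844 tool angle 0.0596 F tool [ 0.  -1.1 -0.8]
```

```bash

python3 -m jog '{"delta_rot":[[0,0,0],[0,0,0],[0,0,0],[0,0,0],[0,0,0]],"translation":[[0,0,0],[0,0,0],[0,0,-10],[0,0,-30],[0,0,-60]],"hand":[0.5,0.8,0.8,0.8,0.8]}'
python3 -m jog '{"delta_rot":[[0,0,0],[0,0,0],[0,0,0],[0,0,0],[0,0,0]],"translation":[[20,-30,-20],[20,-70,-40],[20,-110,-60],[20,-150,-60],[20,-180,-60]],"hand":[0.8,0.8,0.8,0.8,0.8]}'
python3 - <<'E'
from h import *
loc()
im=optics.get_image('scene')[:,:,::-1]; a=cv2.resize(im[170:330,275:475],None,fx=4,fy=3.7,interpolation=cv2.INTER_CUBIC)
cv2.imwrite('pics/s6.png',a)
E
```

```text
t: 15.25
ee_pos: [631.7, -127.2, 247.4]
orientation: [-2.295, -2.142, 0.003]
ft_force: [1.2, 0.6, 0.1]
width: 79.0
t: 15.75
ee_pos: [452.7, -94.8, 309.0]
orientation: [2.295, 2.143, 0.002]
ft_force: [-0.6, 0.5, -0.6]
width: 79.0
t 15.75 tcp [452.7 -94.8 309. ] hd -0.069 F [-0.6  0.5 -0.6] M [-0.1  0.1 -0. ] w 79.0
r 249.5 gate angle 0.9063 tool angle 0.0595 F tool [ 0.4 -0.7  0.6]
```

View pics/s6.png

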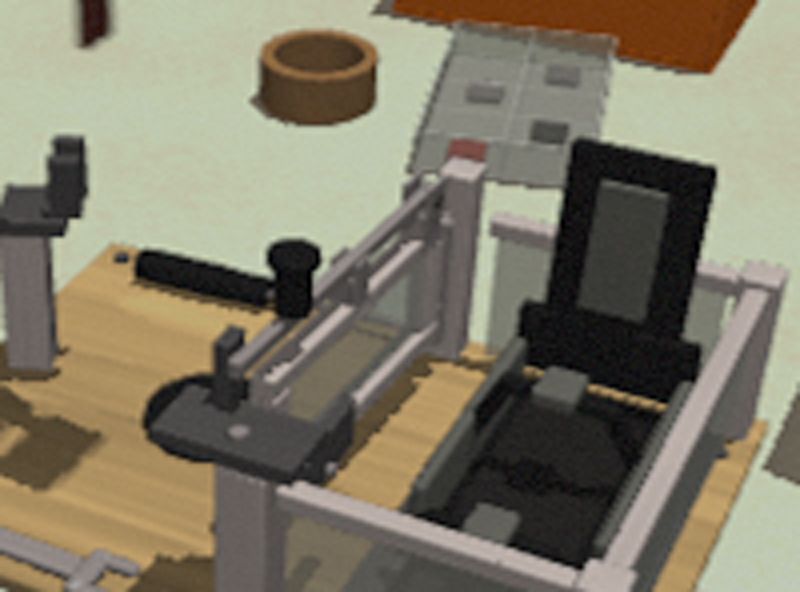

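The bar lies down with its tip at (240,355), on the cage side of the tooth at (228,340) and below its top. The knob stands upright at (293,255). As a last check I compare numbers: cap height, stability and bystanders.

```bash

python3 - <<'E'
from h import *
a=optics.get_image('scene').astype(int); b0=optics.get_image('top'); t=cv2.imread('pics/top0.png')[:,:,::-1]
print("scene cap",at("scene",275+293/4-.4,170+252/3.7-.4,220),"expected knob",knob(.087))
cv2.imwrite('pics/top1.png',b0[:,:,::-1])
d=cv2.absdiff(cv2.GaussianBlur(b0,(3,3),0),cv2.GaussianBlur(t,(3,3),0)).max(2)>45
n,l,s,c=cv2.connectedComponentsWithStats(d.astype(np.uint8))
print([tuple(x) for x in s[1:] if x[4]>15])
np.save('a.npy',a)
E
python3 -m jog '{"delta_rot":[[0,0,0],[0,0,0],[0,0,0],[0,0,0],[0,0,0]],"translation":[[0,0,0],[0,0,0],[0,0,0],[0,0,0],[0,0,0]],"hand":[0.8,0.8,0.8,0.8,0.8]}' >/dev/null
python3 - <<'E'
from h import *
a=np.load('a.npy'); b=optics.get_image('scene').astype(int)
print("change in gate area", (abs(a-b).max(2)[225:330,320:475]>60).sum())
a=cv2.imread("pics/top1.png")[185:325,270:425]; cv2.imwrite("pics/topz1.png",cv2.resize(a,None,fx=4.2,fy=4.2,interpolation=cv2.INTER_CUBIC))
E
```

```text
scene cap [ 631.5 -126.5  220. ] expected knob (array([ 632.7, -126.9,  203. ]), -0.0964)
[(np.int32(296), np.int32(196), np.int32(91), np.int32(33), np.int32(1439)), (np.int32(385), np.int32(204), np.int32(13), np.int32(7), np.int32(36)), (np.int32(319), np.int32(218), np.int32(89), np.int32(99), np.int32(2422)), (np.int32(410), np.int32(220), np.int32(13), np.int32(48), np.int32(211)), (np.int32(309), np.int32(241), np.int32(7), np.int32(12), np.int32(33)), (np.int32(348), np.int32(242), np.int32(62), np.int32(72), np.int32(2060)), (np.int32(335), np.int32(280), np.int32(4), np.int32(7), np.int32(20)), (np.int32(402), np.int32(294), np.int32(4), np.int32(19), np.int32(34)), (np.int32(319), np.int32(306), np.int32(5), np.int32(11), np.int32(33)), (np.int32(291), np.int32(318), np.int32(116), np.int32(162), np.int32(3522)), (np.int32(0), np.int32(358), np.int32(58), np.int32(78), np.int32(2300)), (np.int32(90), np.int32(375), np.int32(179), np.int32(105), np.int32(6688)), (np.int32(0), np.int32(391), np.int32(31), np.int32(19), np.int32(288)), (np.int32(0), np.int32(415), np.int32(33), np.int32(65), np.int32(683)), (np.int32(274), np.int32(424), np.int32(21), np.int32(31), np.int32(272)), (np.int32(8), np.int32(436), np.int32(111), np.int32(44), np.int32(3183)), (np.int32(289), np.int32(439), np.int32(79), np.int32(41), np.int32(1468)), (np.int32(217), np.int32(448), np.int32(61), np.int32(32), np.int32(1225))]
change in gate area 0
```

View pics/topz1.png

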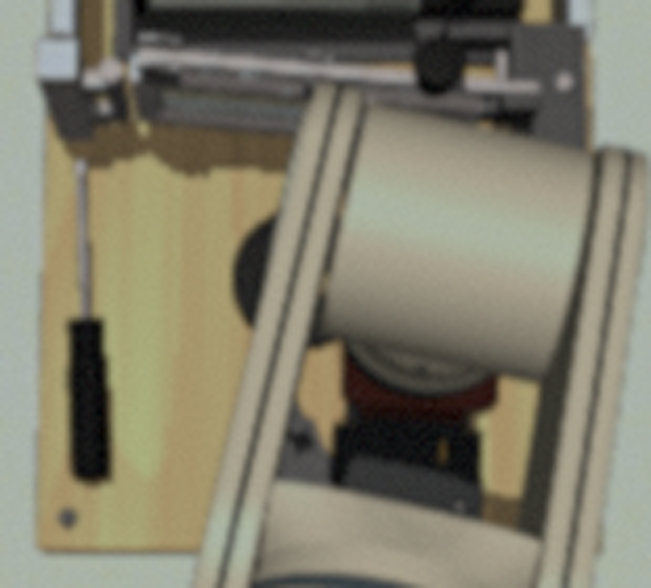

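The top view shows the gate shut, with the bar's tip at (540,88) over the catch and the knob at (438,65). The screwdriver and the visible edge of the ring are where they were. I hand in.

```bash
python3 -c "
from workcell import ctrl; ctrl.close_job()"
```

```text
the job is handed in; nothing more can be done
```

The gate is shut and latched, with the bar fully down behind the tooth of the shutting catch. The job was handed in at about 16.5 s of the 61 s allowed.

I gripped the knob from above, lifted the bar clear of the hold-open catch and swung the gate round in short arcs. I then crept onto the buffer, which it met at about gate angle 0.10, and pressed to 17–18 N at the knob. The bar went down behind the tooth, and I eased off and withdrew the arm.

**Checks:**
- **Seating:** the bar came to rest with the tool at z 187.0, the same height as when it was down at the start.
- **Holding:** when I eased off, the gate stopped moving at x 632.8 while the knob force fell to zero, so the tooth is carrying it. That is a gate angle of about 0.087, meaning the catch is set roughly 20 mm towards the opening side.
- **After release:** the scene picture shows the bar level on the cage side of the tooth. The knob cap is within 1.5 mm of where it should be, and nothing in the gate area changed over the next half second.
- **Bystanders:** the before/after comparison of the top view was no use because the arm and its shadow fill it. By eye, the screwdriver, tape and organiser are unmoved, and so is what shows of the ring and wrench. I did not look at the mug and spare binding again.

**Off plan:**
- The pads closed on the knob's cap (29 mm) rather than its stem.
- During the swing there was a radial pull of about 7 N from my hinge estimate, which I corrected.
- Just before release I was pulling up about 7 N on the knob. The bar did not lift.

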